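# Set up the plate-viewing lamp: filter column and click-stop iris ring

### The arm

A 6-joint arm with a two-finger parallel gripper is mounted at the origin on a cart in front of the work surface, level with it; the furniture and walls round the work are solid. World frame = base frame: x ahead of the robot, y to its left, z up, the work surface at z = 0. Lengths are in m, angles in rad, forces in N, time in s.
With the tool pointing down it reaches from about 0.35 to 0.775 m from the base axis. Payload 7.3 kg.
Tool frame: the origin (TCP) lies at the very end of the fingers, on their centre line; the grasp point (between the pads) lies 19 mm behind it; z points along the fingers, x is the direction in which the jaws open and shut, and the axes are right-handed (so a half turn about z gives the same grasp; the last joint's range is limited). The gripper opens to 92 mm and grips with 3 to 60 N. Pads are 19 mm wide; open, the fingers measure 130 mm over their backs; the gripper's body (75 mm by 190 mm) begins 47 mm behind the grasp point.
Start: joints at [-1.38, 0.342, 1.524, -0, 1.275, -0.146], TCP at [0.174, -0.496, 0.227] pointing down, gripper open.
Joint ranges: [-2.53, 2.53], [-0.77, 2.02], [0.04, 2.7], [-1, 4.14], [0.28, 2.66], [-3.11, 3.11]. Speed limits (rad/s): [2.57, 2.57, 3.14, 3.14, 3.14, 3.14].

### API

Orientations are given as [roll, pitch, yaw] about the fixed x, y, z axes, in that order (R = Rz(yaw) Ry(pitch) Rx(roll)).
In Python, from cell import robot, read_camera, nets gives the robot as it stands. The module is installed in compiled form; this text tells all that it offers.
- The arm moves only by the tool carry_out, never from a script. Its arguments are lists of equal length, an entry for each row: "translation": the shift along the tool's x, y, z in m, a list of three; "turn": the turn, a rotation vector about the tool's x, y, z in rad, a list of three; "gripper": the gripper's target within -1 to 1 (shut at 1, half-way at 0, fully open at -1). A call has 1 to 10 rows; each row shifts and turns the commanded pose from where the row before left it, along the tool's axes as they then stand; what a row does not reach is not made up. A row lasts 1/10 s, in which the tool goes at most 50 mm and 8.59 degrees, less where a joint would pass 70% of its speed; a pose out of reach is approached as far as the arm can. A call with a gripper value outside its range is refused whole. The fingers move at their own pace and stop on an object; "squeeze" is the grip in N (left out, the last holds). Time passes only in rows, so rows that do not move let the fingers close. It gives the time, the measured TCP pose, the force and the opening at its end, in the units of the state.
- robot.observe(): the state, without advancing time (a new reading comes with each control period).
- read_camera(name): name is "scene" or "top"; returns a dict with "img" (480x640x3 uint8, red, green, blue), "fx", "fy", "cx", "cy" (pixels), "world_from_camera" (4x4, takes a point from camera to world coordinates). Camera axes: x right, y down, z forward; pixel columns grow to the right and rows downward; lengths in m; the calibration is good to about 2 mm. A picture is of the moment at which its call begins. There is no depth.
- robot.hand_in(): hands the job in, once; it reports no verdict.
Trained networks look in a picture, given as the dict that the camera call returned (one of the last four; its "shot" number tells which), for a name from the list of things; names that differ only in an ending like _2 or _b are one class to them, and where a whole thing is asked for, a point or a joint stands for the part that bears it (a point fixed in the world has none). Each returns a list of dicts, best first, with "score" (0 to 1); they miss things now and then, are a little off and sometimes report something else, mostly with a low value. They report only what shows in the picture. A call takes as long as a camera call.
- nets.regions_of(picture, name): "region" (480x640 bool, what is visible of it) and "pixel" ([column, row] in pixels, amid what is visible of it).
- nets.tip_of(picture, name): "pixel" ([column, row] in pixels: a listed point, or the origin of a listed thing).
The state is a dict: "time": time; "qpos": joint angles; "qvel": joint speeds; "joint_efforts": joint torques, N m; "tool_pos": TCP position; "tool_rot": TCP orientation; "contact_force": force on the tool from outside, world axes, zero at the start; "torque": the same for the moment, N m; "opening": finger opening in m.
Only numpy, scipy, OpenCV 4.12 (cv2) and the standard library are available. Lean on these libraries where they do the work, as an engineer would, in place of code of your own. Each camera call takes 0.05 s, during which the arm holds its last target. There are 200 camera calls.

### The job

Set up the plate-viewing lamp: drop the brass-rimmed opal diffuser into the open barrel on top of it and the amber filter on top of the diffuser, both lying flat; the blue filter stays on its pad. Turn the black knurled sleeve of the iris ring anticlockwise (seen from above) until the white line has clicked in at the red mark; the sleeve has some play, so go by the line and the clicks, and never run the line past the mark into the next click, since the iris must be brought up to its mark from this side. Leave the other things on the bench where they stand.

Things in the scene. Friction and masses are not known exactly. Their poses are not given: they have to be found in the camera images.
- lamp: Plate-viewing lamp, fixed to the bench: a white housing 120 x 130 x 56 mm, on it a dark round flange (radius 41 mm, top at height 60 mm), then the black iris ring, and on top an open aluminium filter barrel. Origin on the barrel's axis at bench height, z up; the red mark lies on the -x side. The housing reaches at most 97 mm from the barrel's axis and stands turned 40 degrees clockwise to these axes.
- bore_rim (a point): Centre of the open mouth of the filter barrel, on its axis, 108 mm above the bench; axes as the lamp. The bore is round, 35 mm in diameter and 22 mm deep with a flat floor; the barrel's outer diameter is 43 mm and it rises 26 mm above the top of the iris ring.
- red_mark (a point): The red mark on the flat dark flange round the iris ring, 36 mm from the barrel's axis on the lamp's -x side, 61 mm above the bench; axes as the lamp. Thin grey marks on the flange show the other click positions, 12 degrees apart: 12 before the red mark and 2 past it.
- iris_grip (a point): Centre of the iris ring's grip: a knurled black sleeve round the barrel, 56 mm in diameter, 16 mm tall (66 to 82 mm above the bench), turning about the upright axis. From above it can be gripped across in any direction, a finger on either side of the barrel. It carries the index ring below it along, but has up to 29 degrees of play on it (a slotted driving dog); how much of that comes before it drives at the start varies.
- iris_index (a point): White line on the iris ring's index ring, a thin black skirt (radius 31.5 mm) below the sleeve; the point is 30 mm from the axis, 64.5 mm above the bench. It clicks every 12 degrees (about 0.13 N m to pass) and stays in its click when let go. It starts 8 to 10 clicks (96 to 120 degrees) short of the red mark, to be covered anticlockwise seen from above; end stops lie 146 degrees before and 34 past the mark.
- pad: Flat dark rubber pad, fixed, 100 x 200 x 4 mm, on which the three rings lie in a row along its y axis, 65 mm apart. Origin at the centre of its underside, z up.
- diffuser: Opal diffuser: a brass ring with milky white glass, 32 mm in diameter, 10 mm thick with 1 mm chamfers, about 25 g, lying flat. Origin at the centre of its underside, z up.
- diffuser_mid (a point): Centre of the brass-rimmed diffuser, 5 mm above its underside.
- amber_filter: Black ring with amber glass, 32 mm in diameter, 10 mm thick with 1 mm chamfers, about 25 g, lying flat. Origin at the centre of its underside, z up.
- amber_filter_mid (a point): Centre of the amber filter, 5 mm above its underside.
- blue_filter: Black ring with blue glass, 32 mm in diameter, 10 mm thick, the spare that stays on the pad. Origin at the centre of its underside.
- petri_b: Closed petri dish with pink medium, 90 mm across, 15 mm tall, loose, to be left alone. Origin at the centre of its underside.
- vial_1: Small vial with a black cap, 25 mm across, 48 mm tall, loose, to be left alone. Origin at the centre of its underside.
- vial_3: Small vial with a red cap, 25 mm across, 48 mm tall, loose, to be left alone. Origin at the centre of its underside.
- bench_timer: Small white bench timer with three keys, 58 x 66 x 19 mm, loose, to be left alone. Origin at the centre of its underside.
- forceps: Steel forceps, 134 mm long, 8 mm thick, lying on the bench to the right of the pad, loose, to be left alone. Origin at the centre of its underside.

How it is judged:
By the outcome, as a careful person would: the job done as asked, in the order asked, and still so for the second after the job is handed in, with the robot touching nothing.
It also fails if it takes over 67 s, if anything falls off the work surface, if the arm or the gripper's body presses on something with over 40 N, if the wrist force passes 120 N, or if a joint passes its speed limit or range.

## Working session

There is one attempt and no reset: what is moved stays moved. The work goes in short steps, Python scripts to look and compute and a tool call to move; the robot and the scene stay as the last step left them, time stands still between calls to the robot, and variables do not carry over. Pictures are saved under pics/ and viewed, about 8 in all and at most 12, crops included, and the job is handed in when it is done.

Besides the shell and the picture viewer there is one more tool, called after "Emit:" by a JSON object that holds its "api" and its "payload", one argument or row to a line. carry_out: Moves the arm, as the interface text tells. Its arguments: {"type":"object","properties":{"translation":{"type":"array","items":{"type":"array","items":{"type":"number"}}},"turn":{"type":"array","items":{"type":"array","items":{"type":"number"}}},"gripper":{"type":"array","items":{"type":"number"}},"squeeze":{"type":"number"}},"required":["translation","turn","gripper"]}

```bash
mkdir -p pics
cat > h.py <<'E'
import numpy as np, cv2
from cell import robot, read_camera, nets
def ray(p,px):
    T=np.array(p["world_from_camera"]);d=np.array([(px[0]-p["cx"])/p["fx"],(px[1]-p["cy"])/p["fy"],1.])
    return T[:3,3],T[:3,:3]@d
def at(p,px,z):
    o,d=ray(p,px);return o+d*(z-o[2])/d[2]
def proj(p,X):
    T=np.array(p["world_from_camera"]);c=T[:3,:3].T@(np.array(X)-T[:3,3])
    return np.array([p["fx"]*c[0]/c[2]+p["cx"],p["fy"]*c[1]/c[2]+p["cy"]])
def save(n,img): cv2.imwrite("pics/"+n,img[:,:,::-1])
E
python3 - <<'E'
from h import *
s=robot.observe();print({k:np.round(v,3) for k,v in s.items()})
Z=dict(bore_rim=.108,red_mark=.061,iris_index=.0645,iris_grip=.074,diffuser_mid=.009,amber_filter_mid=.009,blue_filter=.004,pad=0,petri_b=0,vial_1=0,bench_timer=0,forceps=0)
for c in("top","scene"):
    p=read_camera(c);save(c+"0.png",p["img"]);print(c,np.round(p["world_from_camera"],3).tolist(),p["fx"])
    for n,z in Z.items():
        for r in nets.tip_of(p,n)[:2]: print(n,round(r["score"],2),np.round(r["pixel"],1),np.round(at(p,r["pixel"],z),4)[:2])
E
```

```text
{'time': np.float64(0.0), 'qpos': array([-1.38 ,  0.343,  1.525, -0.   ,  1.275, -0.146]), 'qvel': array([ 0.001,  0.   ,  0.001, -0.001, -0.001,  0.   ]), 'joint_efforts': array([-1.0000e-03, -4.3124e+01, -2.4422e+01,  7.2000e-02,  5.6000e-02,
       -0.0000e+00]), 'tool_pos': array([ 0.173, -0.495,  0.226]), 'tool_rot': array([-3.141e+00,  2.000e-03, -1.234e+00]), 'contact_force': array([ 0.077, -0.161,  0.352]), 'torque': array([-0.011, -0.006, -0.045]), 'opening': np.float64(0.092)}
top [[0.009, -0.984, 0.178, 0.198], [-1.0, -0.01, -0.0, -0.042], [0.002, -0.178, -0.984, 1.602], [0.0, 0.0, 0.0, 1.0]] 586.1872580276062
bore_rim 0.96 [251.7 225.6] [0.5196 0.1184]
red_mark 0.6 [266.  237.8] [0.4967 0.0842]
iris_index 0.61 [246.1 234.6] [0.5042 0.1373]
iris_grip 0.96 [258.2 228.9] [0.5181 0.1044]
diffuser_mid 0.59 [395.9 253.1] [ 0.4673 -0.2706]
amber_filter_mid 0.54 [421.2 249.4] [ 0.4784 -0.3406]
amber_filter_mid 0.17 [204.6 268.9] [0.4183 0.2546]
blue_filter 0.5 [375.2 260.7] [ 0.4463 -0.2139]
pad 0.9 [398.4 255.9] [ 0.461  -0.2787]
pad 0.59 [373.4 260.1] [ 0.4486 -0.2094]
petri_b 
[... 429 characters left out ...]
2 0.1128]
red_mark 0.56 [282.2 271.5] [0.4928 0.0868]
iris_index 0.48 [264.1 280.6] [0.5107 0.1413]
iris_index 0.21 [281.3 275.2] [0.485  0.1005]
iris_grip 0.59 [267.8 270.1] [0.5199 0.1133]
diffuser_mid 0.58 [358.9 215.1] [ 0.4668 -0.2621]
amber_filter_mid 0.48 [370.8 199.2] [ 0.4746 -0.345 ]
blue_filter 0.58 [354.2 231.2] [ 0.4437 -0.1998]
blue_filter 0.41 [370.4 201.7] [ 0.4721 -0.3391]
pad 0.79 [362.3 215.5] [ 0.4617 -0.2748]
petri_b 0.92 [202.3 328.2] [0.578  0.3191]
vial_1 0.6 [247.1 339.1] [0.4618 0.2775]
vial_1 0.44 [269.8 344.6] [0.4043 0.2568]
bench_timer 0.94 [235.  374.9] [0.4197 0.3727]
bench_timer 0.34 [358.9 218.5] [ 0.4633 -0.2575]
forceps 0.55 [395.4 185.8] [ 0.4472 -0.4555]
```

View pics/top0.png

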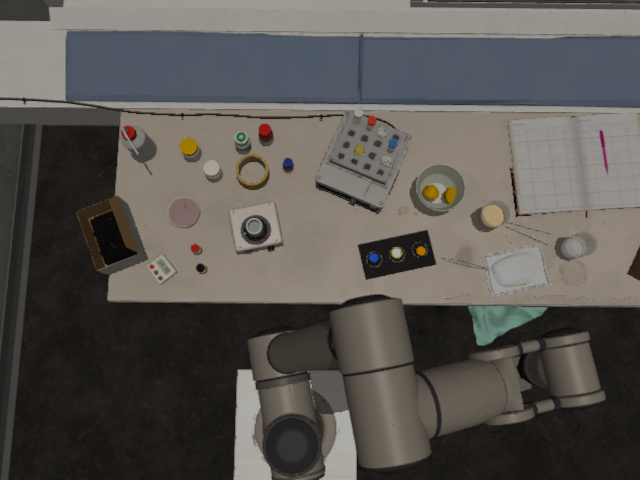

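View pics/scene0.png

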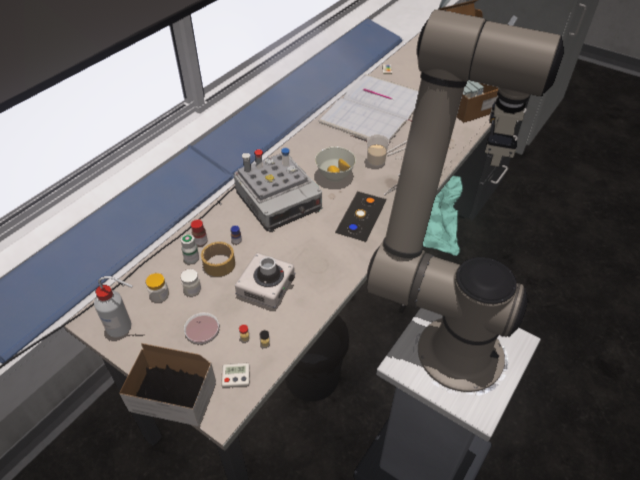

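The top view shows the pad with blue (374,258), diffuser (397,253) and amber (421,251), and the lamp at (256,228). The scene view shows the lamp barrel at (267,267). I'll refine both from crops.

Run:
```python
from h import *
rows=[]
for c,cr in(("top",((256,228),(397,254))),("scene",((266,275),(360,215)))):
    p=read_camera(c);im=p["img"]
    o=[]
    for (u,v) in cr:
        k=im[v-25:v+25,u-25*8//10*2//2-8+0:u+28]
        k=im[v-25:v+25,u-33:u+33]; o.append(cv2.resize(k,None,fx=6,fy=6,interpolation=cv2.INTER_CUBIC))
    rows.append(np.hstack(o)); 
    hsv=cv2.cvtColor(im,cv2.COLOR_RGB2HSV).astype(int);H,S,V=hsv[...,0],hsv[...,1],hsv[...,2]
    (u,v)=cr[1];w=np.zeros(H.shape,bool);w[v-28:v+28,u-35:u+35]=1
    for n in("diffuser","amber_filter","blue_filter"):
        for r in nets.regions_of(p,n)[:2]:
            m=r["region"];ys,xs=np.nonzero(m)
            print(c,n,round(r["score"],2),m.sum(),xs.mean().round(2),ys.mean().round(2),np.round(at(p,(xs.mean(),ys.mean()),.014),4)[:2])
    for n in("red_mark","bore_rim","iris_index","iris_grip"):
        for r in nets.tip_of(p,n)[:2]: print(c,n,round(r["score"],2),np.round(r["pixel"],1))
save("crops.png",np.vstack(rows))
```

```text
top diffuser 0.5 93 395.16 252.2 [ 0.469  -0.2679]
top blue_filter 0.44 99 396.06 252.75 [ 0.4675 -0.2704]
top blue_filter 0.42 2147 254.51 227.0 [0.5359 0.1205]
top red_mark 0.85 [265.  236.9]
top iris_index 0.65 [246.1 235.5]
top iris_index 0.65 [467.2 268.7]
top iris_grip 0.61 [257.9 228.9]
scene diffuser 0.42 60 359.92 213.1 [ 0.4664 -0.2669]
scene diffuser 0.4 2224 264.68 279.66 [0.54   0.1081]
scene amber_filter 0.42 57 369.26 200.14 [ 0.4737 -0.3336]
scene blue_filter 0.66 921 201.16 327.4 [0.5739 0.3248]
scene blue_filter 0.61 2268 264.87 279.79 [0.5393 0.1082]
scene red_mark 0.73 [282.9 272. ]
scene bore_rim 0.95 [265.1 262.3]
scene iris_index 0.74 [265.9 281.4]
scene iris_grip 0.92 [270.  269.2]
```

View pics/crops.png

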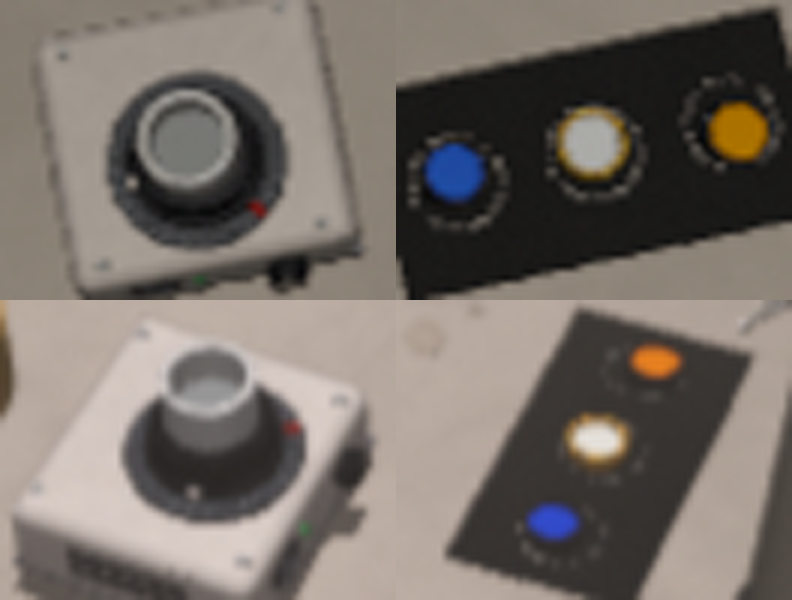

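The crops show the barrel rim at top (254,226) / scene (267.4,263.6), the red mark at top (266,237.6) / scene (281.6,271.2), and the white line at top (245,233) / scene (265.2,282).

```bash
cat >> h.py <<'E'
from scipy.optimize import least_squares
def tri(obs,z):
    "point at known z (xy) from [(pic,px)]"
    f=lambda q:np.concatenate([proj(p,[q[0],q[1],z])-px for p,px in obs])
    r=least_squares(f,[.5,0]);return r.x,r.fun
def blob(p,mask):
    n,l,st,ce=cv2.connectedComponentsWithStats(mask.astype(np.uint8));i=1+np.argmax(st[1:,4]) if n>1 else 0
    return ce[i],st[i,4]
def glass(p,name,box):
    im=p["img"].astype(int);R,G,B=im[...,0],im[...,1],im[...,2]
    m={"blue":(B-R>50),"amber":(R-B>70)&(R-G>15)&(R>120),"white":(np.minimum(np.minimum(R,G),B)>125)}[name]
    w=np.zeros(m.shape,bool);u0,u1,v0,v1=box;w[v0:v1,u0:u1]=1
    return blob(p,m&w)
E
python3 - <<'E'
from h import *
P={c:read_camera(c) for c in("top","scene")}
bx={"blue":((362,385,245,272),(342,368,220,240)),"white":((388,406,243,264),(352,368,206,222)),"amber":((410,432,240,262),(362,380,192,206))}
for n,(a,b) in bx.items():
    u=[glass(P["top"],n,a),glass(P["scene"],n,b)]
    print(n,u,[np.round(at(P[c],x[0],.0135),4)[:2] for c,x in zip(P,u)])
pts=dict(rim=((254.0,225.8),(267.4,263.6),.108),red=((265.9,237.6),(281.6,271.2),.061),line=((244.9,233.2),(265.2,281.9),.0645))
R={}
for n,(a,b,z) in pts.items():
    print(n,[np.round(at(P[c],x,z),4)[:2] for c,x in zip(P,(a,b))]); R[n],_=tri([(P["top"],a),(P["scene"],b)],z);print(R[n],_)
# rim ellipse fit: project circle, maximise image brightness on the ring annulus (radius 19.5mm, z .108)
t=np.linspace(0,2*np.pi,180)
def ringscore(p,x,y):
    g=p["img"].astype(np.float32).mean(2);s=0
    for r,w in((.0195,1),(.0160,-.5),(.0235,-.5)):
        q=np.array([proj(p,[x+r*np.cos(a),y+r*np.sin(a),.108]) for a in t],np.float32)
        s+=w*cv2.remap(g,q[:,:1],q[:,1:],cv2.INTER_LINEAR).mean()
    return s
for c in P:
    best=max((ringscore(P[c],x,y),x,y) for x in np.arange(R["rim"][0]-.006,R["rim"][0]+.006,.001) for y in np.arange(R["rim"][1]-.006,R["rim"][1]+.006,.001));print(c,"ring",np.round(best,4))
for n in("red","line"):
    d=R[n]-R["rim"];print(n,np.hypot(*d),np.degrees(np.arctan2(d[1],d[0])))
E
```

```text
blue [(array([373.26388889, 257.16666667]), np.int32(72)), (array([352.65 , 226.525]), np.int32(40))] [array([ 0.4546, -0.2076]), array([ 0.4535, -0.2056])]
white [(array([396.06779661, 252.47457627]), np.int32(59)), (array([360.02777778, 212.69444444]), np.int32(36))] [array([ 0.4683, -0.2705]), array([ 0.4674, -0.2691])]
amber [(array([420.82258065, 250.30645161]), np.int32(62)), (array([369.67647059, 199.91176471]), np.int32(34))] [array([ 0.475 , -0.3387]), array([ 0.4735, -0.3357])]
rim [array([0.5191, 0.1123]), array([0.515 , 0.1177])]
[0.51768678 0.11432515] [-0.7756832   0.52669831  0.00814695 -1.24216368]
red [array([0.4972, 0.0844]), array([0.4948, 0.0869])]
[0.49627424 0.08530463] [-0.33112694  0.34244517 -0.09145675 -0.61501896]
line [array([0.508 , 0.1406]), array([0.5056, 0.1431])]
[0.50705338 0.14154601] [-0.3577921   0.33454308 -0.07028999 -0.61768856]
top ring [47.9318  0.5197  0.1133]
scene ring [25.3571  0.5187  0.1143]
red 0.03606504200940144 -126.42144515028826
line 0.029224039915753702 111.3373265869969
```

Emit:
{"api": "carry_out", "payload": {
  "translation": [
    [-0.0116, -0.0352, 0.0126],
    [-0.0116, -0.0352, 0.0126],
    [-0.0116, -0.0352, 0.0126],
    [-0.0116, -0.0352, 0.0126],
    [-0.0116, -0.0352, 0.0126],
    [-0.0116, -0.0352, 0.0126],
    [-0.0116, -0.0352, 0.0126],
    [-0.0116, -0.0352, 0.0126],
    [-0.0116, -0.0352, 0.0126],
    [-0.0116, -0.0352, 0.0126]
  ],
  "turn": [
    [0, 0, 0],
    [0, 0, 0],
    [0, 0, 0],
    [0, 0, 0],
    [0, 0, 0],
    [0, 0, 0],
    [0, 0, 0],
    [0, 0, 0],
    [0, 0, 0],
    [0, 0, 0]
  ],
  "gripper": [0, 0, 0, 0, 0, 0, 0, 0, 0, 0],
  "squeeze": 5
}}

```text
time: 3.2
tool_pos: [0.4686, -0.2687, 0.1003]
tool_rot: [-3.141, -0.0, -1.234]
contact_force: [0.6, -0.3, -0.7]
opening: 0.0458
```

Emit:
{"api": "carry_out", "payload": {
  "translation": [
    [0, 0, 0],
    [0, 0, 0]
  ],
  "turn": [
    [0, 0, 0],
    [0, 0, 0]
  ],
  "gripper": [0, 0]
}}

```text
time: 3.4
tool_pos: [0.4676, -0.2692, 0.1004]
tool_rot: [3.141, 0.0, -1.232]
contact_force: [0.4, -1.2, -0.0]
opening: 0.0462
```

Emit:
{"api": "carry_out", "payload": {
  "translation": [
    [0, 0, 0.03],
    [0, 0, 0.03],
    [0, 0, 0.02],
    [0, 0, 0.011],
    [0, 0, 0],
    [0, 0, 0],
    [0, 0, 0],
    [0, 0, 0],
    [0, 0, 0],
    [0, 0, 0]
  ],
  "turn": [
    [0, 0, 0],
    [0, 0, 0],
    [0, 0, 0],
    [0, 0, 0],
    [0, 0, 0],
    [0, 0, 0],
    [0, 0, 0],
    [0, 0, 0],
    [0, 0, 0],
    [0, 0, 0]
  ],
  "gripper": [0, 0, 0, 0, 0, 0.5, 0.5, 0.5, 0.5, 0.5],
  "squeeze": 4
}}

```text
time: 4.4
tool_pos: [0.468, -0.2704, 0.0107]
tool_rot: [-3.141, -0.002, -1.234]
contact_force: [-0.5, -1.3, 5.3]
opening: 0.0304
```

Emit:
{"api": "carry_out", "payload": {
  "translation": [
    [0, 0, 0],
    [0, 0, 0]
  ],
  "turn": [
    [0, 0, 0],
    [0, 0, 0]
  ],
  "gripper": [0.5, 0.5]
}}

```text
time: 4.6
tool_pos: [0.468, -0.2703, 0.0106]
tool_rot: [-3.141, -0.002, -1.234]
contact_force: [-0.5, -1.9, 5.4]
opening: 0.0304
```

Run:
```python
from h import *
o=[]
for c,(u,v) in(("top",(397,250)),("scene",(362,205))):
    p=read_camera(c);o.append(cv2.resize(p["img"][v-30:v+30,u-33:u+33],None,fx=6,fy=6,interpolation=cv2.INTER_CUBIC))
save("g1.png",np.hstack(o));print(robot.observe()["contact_force"],robot.observe()["opening"])
```

```text
[-0.71277114 -0.62159612  5.43284926] 0.02991345213535292
```

View pics/g1.png

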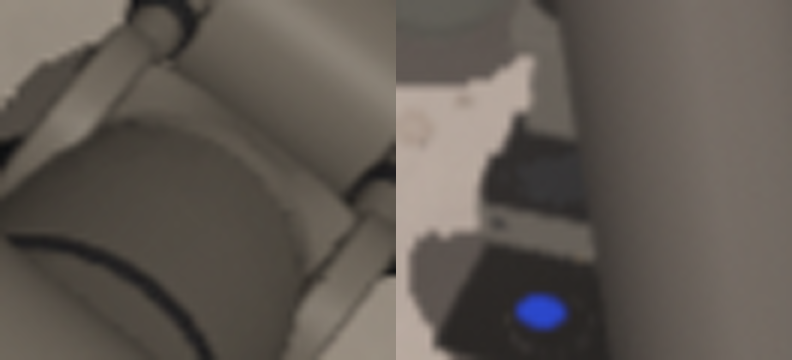

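The opening of 30 mm (against 32 mm) and the upward force mean the pads are pinching the chamfer. I'll open, go lower and grip again.

Emit:
{"api": "carry_out", "payload": {
  "translation": [
    [0, 0, 0],
    [0, 0, 0],
    [0, 0, 0.0035],
    [0, 0, 0],
    [0, 0, 0],
    [0, 0, 0],
    [0, 0, 0],
    [0, 0, 0],
    [0, 0, 0]
  ],
  "turn": [
    [0, 0, 0],
    [0, 0, 0],
    [0, 0, 0],
    [0, 0, 0],
    [0, 0, 0],
    [0, 0, 0],
    [0, 0, 0],
    [0, 0, 0],
    [0, 0, 0]
  ],
  "gripper": [0.1, 0.1, 0.1, 0.1, 0.5, 0.5, 0.5, 0.5, 0.5]
}}

```text
time: 5.6
tool_pos: [0.4674, -0.2697, 0.0062]
tool_rot: [3.142, -0.0, -1.234]
contact_force: [-1.6, 1.3, -1.5]
opening: 0.0304
```

Emit:
{"api": "carry_out", "payload": {
  "translation": [
    [0, 0, 0],
    [0, 0, 0],
    [0, 0, 0],
    [0, 0, 0],
    [0, 0, 0],
    [0, 0, 0],
    [0, 0, 0],
    [0, 0, 0],
    [0, 0, 0],
    [0, 0, 0]
  ],
  "turn": [
    [0, 0, 0],
    [0, 0, 0],
    [0, 0, -0.14],
    [0, 0, -0.14],
    [0, 0, -0.14],
    [0, 0, -0.14],
    [0, 0, -0.14],
    [0, 0, -0.14],
    [0, 0, -0.14],
    [0, 0, -0.14]
  ],
  "gripper": [0.1, 0.1, 0.1, 0.1, 0.1, 0.1, 0.1, 0.1, 0.1, 0.1]
}}

```text
time: 6.6
tool_pos: [0.4674, -0.2697, 0.0063]
tool_rot: [3.141, -0.0, -0.108]
contact_force: [-0.2, 0.1, -0.1]
opening: 0.041
```

Emit:
{"api": "carry_out", "payload": {
  "translation": [
    [0, 0, 0],
    [0, 0, 0],
    [0, 0, 0],
    [0, 0, 0],
    [0, 0, 0],
    [0, 0, 0],
    [0, 0, 0],
    [0, 0, 0],
    [0, 0, 0],
    [0, 0, 0]
  ],
  "turn": [
    [0, 0, -0.14],
    [0, 0, -0.14],
    [0, 0, -0.17],
    [0, 0, 0],
    [0, 0, 0],
    [0, 0, 0],
    [0, 0, 0],
    [0, 0, 0],
    [0, 0, 0],
    [0, 0, 0]
  ],
  "gripper": [0.1, 0.1, 0.1, 0.1, 0.5, 0.5, 0.5, 0.5, 0.5, 0.5]
}}

```text
time: 7.6
tool_pos: [0.4674, -0.2697, 0.0062]
tool_rot: [3.141, -0.0, 0.316]
contact_force: [1.0, -0.8, 0.3]
opening: 0.0303
```

Emit:
{"api": "carry_out", "payload": {
  "translation": [
    [0, 0, 0],
    [0, 0, 0],
    [0, 0, -0.002],
    [0, 0, 0],
    [0, 0, 0],
    [0, 0, 0],
    [0, 0, 0],
    [0, 0, 0],
    [0, 0, 0]
  ],
  "turn": [
    [0, 0, 0],
    [0, 0, 0],
    [0, 0, 0],
    [0, 0, 0],
    [0, 0, 0],
    [0, 0, 0],
    [0, 0, 0],
    [0, 0, 0],
    [0, 0, 0]
  ],
  "gripper": [0.1, 0.1, 0.1, 0.1, 0.5, 0.5, 0.5, 0.5, 0.5],
  "squeeze": 8
}}

```text
time: 8.5
tool_pos: [0.4674, -0.2697, 0.0082]
tool_rot: [3.141, 0.0, 0.316]
contact_force: [0.1, 0.7, -0.4]
opening: 0.0303
```

Emit:
{"api": "carry_out", "payload": {
  "translation": [
    [0, 0, 0],
    [0, 0, -0.02],
    [0, 0, -0.04],
    [0, 0, -0.045],
    [0, 0, -0.04],
    [0, 0, 0],
    [0, 0, 0],
    [0, 0, 0]
  ],
  "turn": [
    [0, 0, 0],
    [0, 0, 0],
    [0, 0, 0],
    [0, 0, 0],
    [0, 0, 0],
    [0, 0, 0],
    [0, 0, 0],
    [0, 0, 0]
  ],
  "gripper": [0.5, 0.5, 0.5, 0.5, 0.5, 0.5, 0.5, 0.5]
}}

```text
time: 9.3
tool_pos: [0.4666, -0.2691, 0.1518]
tool_rot: [-3.139, 0.002, 0.316]
contact_force: [-1.0, -0.5, -0.9]
opening: 0.0302
```

Run:
```python
from h import *
o=[];s=robot.observe();print(s["tool_pos"],s["opening"],s["contact_force"])
for c in("top","scene"):
    p=read_camera(c);u,v=np.round(proj(p,s["tool_pos"])).astype(int);print(c,u,v);o.append(cv2.resize(p["img"][v-30:v+30,u-33:u+33],None,fx=6,fy=6,interpolation=cv2.INTER_CUBIC))
save("g2.png",np.hstack(o))
```

```text
[ 0.46662892 -0.2691363   0.15180962] 0.03021954763048832 [-1.0410173  -0.46855696 -0.94205225]
top 403 244
scene 363 179
```

View pics/g2.png

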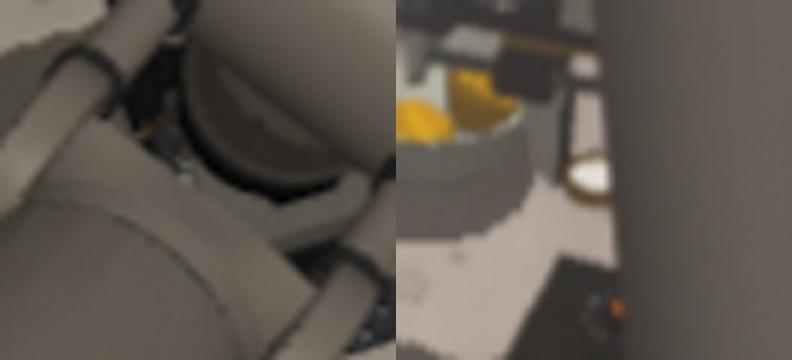

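The scene crop shows the diffuser held flat between the fingers. Next is the lamp.

Emit:
{"api": "carry_out", "payload": {
  "translation": [
    [0.0168, -0.0349, 0],
    [0.0168, -0.0349, 0],
    [0.0168, -0.0349, 0],
    [0.0168, -0.0349, 0],
    [0.0168, -0.0349, 0],
    [0.0168, -0.0349, 0],
    [0.0168, -0.0349, 0],
    [0.0168, -0.0349, 0],
    [0.0168, -0.0349, 0],
    [0.0168, -0.0349, 0]
  ],
  "turn": [
    [0, 0, 0],
    [0, 0, 0],
    [0, 0, 0],
    [0, 0, 0],
    [0, 0, 0],
    [0, 0, 0],
    [0, 0, 0],
    [0, 0, 0],
    [0, 0, 0],
    [0, 0, 0]
  ],
  "gripper": [0.5, 0.5, 0.5, 0.5, 0.5, 0.5, 0.5, 0.5, 0.5, 0.5]
}}

```text
time: 10.4
tool_pos: [0.5181, 0.1157, 0.1519]
tool_rot: [-3.141, 0.002, 0.316]
contact_force: [0.5, -0.7, -0.0]
opening: 0.0302
```

Emit:
{"api": "carry_out", "payload": {
  "translation": [
    [0, 0, 0],
    [0, 0, 0],
    [0, 0, 0]
  ],
  "turn": [
    [0, 0, 0],
    [0, 0, 0],
    [0, 0, 0]
  ],
  "gripper": [0.5, 0.5, 0.5]
}}

```text
time: 10.7
tool_pos: [0.5182, 0.1133, 0.1524]
tool_rot: [3.142, 0.002, 0.315]
contact_force: [0.1, 0.0, -0.6]
opening: 0.0307
```

Run:
```python
from h import *
o=[];s=robot.observe();print(s["tool_pos"],s["tool_rot"],s["opening"],s["contact_force"])
for c in("top","scene"):
    p=read_camera(c);u,v=np.round(proj(p,[.5185,.114,.12])).astype(int);print(c,u,v,proj(p,s["tool_pos"]),proj(p,[.5185,.114,.108]));o.append(cv2.resize(p["img"][v-30:v+30,u-33:u+33],None,fx=6,fy=6,interpolation=cv2.INTER_CUBIC))
save("g3.png",np.hstack(o))
```

```text
[0.51820437 0.11329742 0.15243743] [3.14152126e+00 1.77418685e-03 3.15489666e-01] 0.0306969007619539 [ 0.10784455  0.04125573 -0.58968338]
top 253 225 [251.90640052 222.43947894] [253.35770321 226.02264209]
scene 267 259 [266.39591419 250.67902681] [267.2433077  262.14458803]
```

View pics/g3.png

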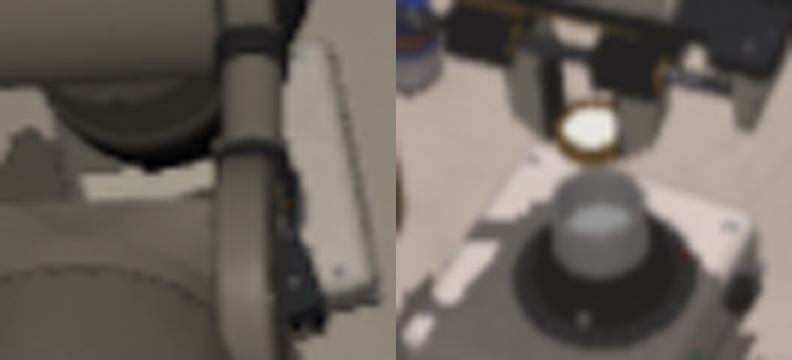

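The scene crop shows the held diffuser at about (267,250) over the barrel mouth at about (268,263), in line to within about 1 mm. I'll lower it by feel.

Emit:
{"api": "carry_out", "payload": {
  "translation": [
    [-0.0004, 0, 0.015],
    [0, 0, 0.015],
    [0, 0, 0.007],
    [0, 0, 0.001],
    [0, 0, 0.001],
    [0, 0, 0.001],
    [0, 0, 0],
    [0, 0, 0]
  ],
  "turn": [
    [0, 0, 0],
    [0, 0, 0],
    [0, 0, 0],
    [0, 0, 0],
    [0, 0, 0],
    [0, 0, 0],
    [0, 0, 0],
    [0, 0, 0]
  ],
  "gripper": [0.5, 0.5, 0.5, 0.5, 0.5, 0.5, 0.5, 0.5]
}}

```text
time: 11.6
tool_pos: [0.5184, 0.1141, 0.1136]
tool_rot: [3.141, -0.001, 0.316]
contact_force: [0.6, 0.2, -0.9]
opening: 0.0303
```

Emit:
{"api": "carry_out", "payload": {
  "translation": [
    [0, 0, 0.001],
    [0, 0, 0],
    [0, 0, 0]
  ],
  "turn": [
    [0, 0, 0],
    [0, 0, 0],
    [0, 0, 0]
  ],
  "gripper": [0.5, 0.5, 0.5]
}}

```text
time: 11.9
tool_pos: [0.5182, 0.1141, 0.1122]
tool_rot: [3.141, 0.0, 0.316]
contact_force: [0.1, 0.3, -0.0]
opening: 0.0303
```

Emit:
{"api": "carry_out", "payload": {
  "translation": [
    [0, 0, 0.001],
    [0, 0, 0.0005],
    [0, 0, 0],
    [0, 0, 0]
  ],
  "turn": [
    [0, 0, 0],
    [0, 0, 0],
    [0, 0, 0],
    [0, 0, 0]
  ],
  "gripper": [0.5, 0.5, 0.5, 0.5]
}}

```text
time: 12.3
tool_pos: [0.5182, 0.1141, 0.1107]
tool_rot: [3.142, 0.0, 0.316]
contact_force: [-0.4, -0.3, 0.3]
opening: 0.0305
```

Emit:
{"api": "carry_out", "payload": {
  "translation": [
    [0, 0, 0.001],
    [0, 0, 0],
    [0, 0, 0]
  ],
  "turn": [
    [0, 0, 0],
    [0, 0, 0],
    [0, 0, 0]
  ],
  "gripper": [0.5, 0.5, 0.5]
}}

```text
time: 12.6
tool_pos: [0.5182, 0.1141, 0.1097]
tool_rot: [3.142, 0.0, 0.316]
contact_force: [-0.1, 0.3, -0.1]
opening: 0.0304
```

Emit:
{"api": "carry_out", "payload": {
  "translation": [
    [0, 0, 0.0007],
    [0, 0, 0],
    [0, 0, 0],
    [0, 0, 0],
    [0, 0, 0],
    [0, 0, -0.02],
    [0, 0, -0.03],
    [0, 0, 0]
  ],
  "turn": [
    [0, 0, 0],
    [0, 0, 0],
    [0, 0, 0],
    [0, 0, 0],
    [0, 0, 0],
    [0, 0, 0],
    [0, 0, 0],
    [0, 0, 0]
  ],
  "gripper": [0.5, 0.5, 0.15, 0.1, 0.1, 0.1, 0.1, 0.1]
}}

```text
time: 13.4
tool_pos: [0.5204, 0.1143, 0.1626]
tool_rot: [3.14, -0.007, 0.316]
contact_force: [0.7, -0.0, -0.0]
opening: 0.0415
```

Run:
```python
from h import *
s=robot.observe();print(s["tool_pos"],s["qpos"])
p=read_camera("scene");u,v=267,262
save("g4.png",cv2.resize(p["img"][v-35:v+35,u-40:u+40],None,fx=7,fy=7,interpolation=cv2.INTER_CUBIC))
```

```text
[0.52044555 0.11430908 0.16258663] [ 7.23693381e-02  4.12405047e-01  1.60533599e+00 -7.54253529e-05
  1.11680361e+00 -2.43654049e-01]
```

View pics/g4.png

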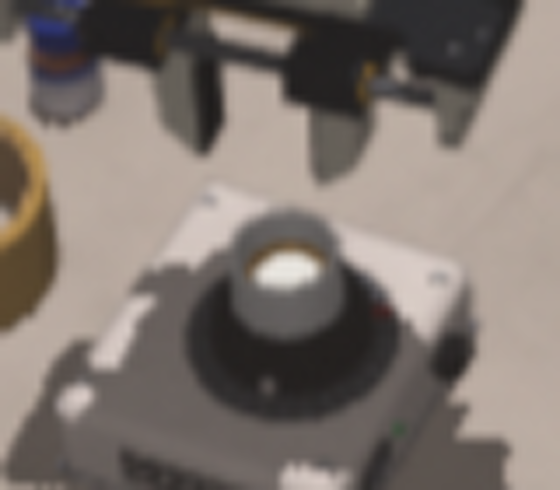

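The scene crop shows the diffuser lying flat on the barrel floor at (268,259). Next is the amber filter.

Emit:
{"api": "carry_out", "payload": {
  "translation": [
    [-0.0182, 0.0415, 0],
    [-0.0182, 0.0415, 0],
    [-0.0182, 0.0415, 0],
    [-0.0182, 0.0415, 0],
    [-0.0182, 0.0415, 0],
    [-0.0182, 0.0415, 0],
    [-0.0182, 0.0415, 0],
    [-0.0182, 0.0415, 0],
    [-0.0182, 0.0415, 0],
    [-0.0182, 0.0415, 0]
  ],
  "turn": [
    [0, 0, 0],
    [0, 0, 0],
    [0, 0, 0],
    [0, 0, 0],
    [0, 0, 0],
    [0, 0, 0],
    [0, 0, 0],
    [0, 0, 0],
    [0, 0, 0],
    [0, 0, 0]
  ],
  "gripper": [0, 0, 0, 0, 0, 0, 0, 0, 0, 0],
  "squeeze": 4
}}

```text
time: 14.45
tool_pos: [0.4733, -0.3384, 0.1579]
tool_rot: [-3.14, 0.001, 0.316]
contact_force: [1.0, 0.3, -0.6]
opening: 0.0458
```

Emit:
{"api": "carry_out", "payload": {
  "translation": [
    [0, 0, 0.03],
    [0, 0, 0.03],
    [0, 0, 0],
    [0, 0, 0]
  ],
  "turn": [
    [0, 0, 0],
    [0, 0, 0],
    [0, 0, 0],
    [0, 0, 0]
  ],
  "gripper": [0, 0, 0, 0]
}}

```text
time: 14.85
tool_pos: [0.4739, -0.3365, 0.0986]
tool_rot: [-3.14, 0.001, 0.316]
contact_force: [-0.6, 0.1, 0.6]
opening: 0.0457
```

Emit:
{"api": "carry_out", "payload": {
  "translation": [
    [0, 0, 0.03],
    [0, 0, 0.03],
    [0, 0, 0.02],
    [0, 0, 0.0105],
    [0, 0, 0],
    [0, 0, 0],
    [0, 0, 0],
    [0, 0, 0],
    [0, 0, 0],
    [0, 0, 0]
  ],
  "turn": [
    [0, 0, 0],
    [0, 0, 0],
    [0, 0, 0],
    [0, 0, 0],
    [0, 0, 0],
    [0, 0, 0],
    [0, 0, 0],
    [0, 0, 0],
    [0, 0, 0],
    [0, 0, 0]
  ],
  "gripper": [0, 0, 0, 0, 0, 0.5, 0.5, 0.5, 0.5, 0.5],
  "squeeze": 4
}}

```text
time: 15.85
tool_pos: [0.475, -0.3376, 0.0097]
tool_rot: [3.139, -0.001, 0.316]
contact_force: [0.4, -0.5, 4.9]
opening: 0.0305
```

Emit:
{"api": "carry_out", "payload": {
  "translation": [
    [0, 0, 0],
    [0, 0, 0],
    [0, 0, 0],
    [0, 0, 0],
    [0, 0, 0],
    [0, 0, 0],
    [0, 0, 0],
    [0, 0, 0],
    [0, 0, 0],
    [0, 0, 0]
  ],
  "turn": [
    [0, 0, 0],
    [0, 0, 0],
    [0, 0, 0.14],
    [0, 0, 0.14],
    [0, 0, 0.14],
    [0, 0, 0.14],
    [0, 0, 0.14],
    [0, 0, 0.14],
    [0, 0, 0.14],
    [0, 0, 0.14]
  ],
  "gripper": [0.1, 0.1, 0.1, 0.1, 0.1, 0.1, 0.1, 0.1, 0.1, 0.1]
}}

```text
time: 16.85
tool_pos: [0.4739, -0.3367, 0.0081]
tool_rot: [3.141, 0.001, -0.81]
contact_force: [0.1, -0.2, -0.1]
opening: 0.0416
```

Emit:
{"api": "carry_out", "payload": {
  "translation": [
    [0, 0, 0],
    [0, 0, 0],
    [0, 0, 0],
    [0, 0, 0],
    [0, 0, 0],
    [0, 0, 0],
    [0, 0, 0],
    [0, 0, 0],
    [0, 0, 0]
  ],
  "turn": [
    [0, 0, 0.14],
    [0, 0, 0.14],
    [0, 0, 0.14],
    [0, 0, 0],
    [0, 0, 0],
    [0, 0, 0],
    [0, 0, 0],
    [0, 0, 0],
    [0, 0, 0]
  ],
  "gripper": [0.1, 0.1, 0.1, 0.1, 0.5, 0.5, 0.5, 0.5, 0.5],
  "squeeze": 8
}}

```text
time: 17.75
tool_pos: [0.4742, -0.3369, 0.0085]
tool_rot: [3.142, -0.0, -1.223]
contact_force: [-0.4, 0.4, -0.8]
opening: 0.0305
```

Emit:
{"api": "carry_out", "payload": {
  "translation": [
    [0, 0, -0.02],
    [0, 0, -0.04],
    [0, 0, -0.045],
    [0, 0, -0.04],
    [0, 0, 0],
    [0, 0, 0]
  ],
  "turn": [
    [0, 0, 0],
    [0, 0, 0],
    [0, 0, 0],
    [0, 0, 0],
    [0, 0, 0],
    [0, 0, 0]
  ],
  "gripper": [0.5, 0.5, 0.5, 0.5, 0.5, 0.5]
}}

```text
time: 18.35
tool_pos: [0.4744, -0.3371, 0.1543]
tool_rot: [-3.141, -0.002, -1.224]
contact_force: [-1.1, 0.5, -1.2]
opening: 0.0301
```

Emit:
{"api": "carry_out", "payload": {
  "translation": [
    [-0.0409, -0.0195, 0],
    [-0.0409, -0.0195, 0],
    [-0.0409, -0.0195, 0],
    [-0.0409, -0.0195, 0],
    [-0.0409, -0.0195, 0],
    [-0.0409, -0.0195, 0],
    [-0.0409, -0.0195, 0],
    [-0.0409, -0.0195, 0],
    [-0.0409, -0.0195, 0],
    [-0.0409, -0.0195, 0]
  ],
  "turn": [
    [0, 0, 0],
    [0, 0, 0],
    [0, 0, 0],
    [0, 0, 0],
    [0, 0, 0],
    [0, 0, 0],
    [0, 0, 0],
    [0, 0, 0],
    [0, 0, 0],
    [0, 0, 0]
  ],
  "gripper": [0.5, 0.5, 0.5, 0.5, 0.5, 0.5, 0.5, 0.5, 0.5, 0.5]
}}

```text
time: 19.35
tool_pos: [0.5174, 0.1158, 0.1515]
tool_rot: [3.138, 0.001, -1.224]
contact_force: [0.2, -0.4, -0.8]
opening: 0.0305
```

Emit:
{"api": "carry_out", "payload": {
  "translation": [
    [0, 0, 0],
    [0, 0, 0],
    [0, 0, 0],
    [0, 0, 0]
  ],
  "turn": [
    [0, 0, 0],
    [0, 0, 0],
    [0, 0, 0],
    [0, 0, 0]
  ],
  "gripper": [0.5, 0.5, 0.5, 0.5]
}}

```text
time: 19.75
tool_pos: [0.5184, 0.1126, 0.1529]
tool_rot: [3.14, 0.0, -1.226]
contact_force: [0.5, 0.0, -0.3]
opening: 0.0303
```

Emit:
{"api": "carry_out", "payload": {
  "translation": [
    [0, 0, 0.015],
    [0, 0, 0.015],
    [0, 0, 0.007],
    [0, 0, 0.001],
    [0, 0, 0.001],
    [0, 0, 0],
    [0, 0, 0],
    [0, 0, 0]
  ],
  "turn": [
    [0, 0, 0],
    [0, 0, 0],
    [0, 0, 0],
    [0, 0, 0],
    [0, 0, 0],
    [0, 0, 0],
    [0, 0, 0],
    [0, 0, 0]
  ],
  "gripper": [0.5, 0.5, 0.5, 0.5, 0.5, 0.5, 0.5, 0.5]
}}

```text
time: 20.55
tool_pos: [0.5189, 0.114, 0.1149]
tool_rot: [-3.141, -0.0, -1.224]
contact_force: [0.8, 0.5, 0.0]
opening: 0.0306
```

Emit:
{"api": "carry_out", "payload": {
  "translation": [
    [-0.0002, 0.0005, 0.001],
    [0, 0, 0.001],
    [0, 0, 0.001],
    [0, 0, 0.0005],
    [0, 0, 0],
    [0, 0, 0]
  ],
  "turn": [
    [0, 0, 0],
    [0, 0, 0],
    [0, 0, 0],
    [0, 0, 0],
    [0, 0, 0],
    [0, 0, 0]
  ],
  "gripper": [0.5, 0.5, 0.5, 0.5, 0.5, 0.5]
}}

```text
time: 21.15
tool_pos: [0.5181, 0.114, 0.111]
tool_rot: [3.142, -0.0, -1.224]
contact_force: [0.1, 0.5, 0.1]
opening: 0.0303
```

Emit:
{"api": "carry_out", "payload": {
  "translation": [
    [0, 0, 0.001],
    [0, 0, 0.001],
    [0, 0, 0],
    [0, 0, 0]
  ],
  "turn": [
    [0, 0, 0],
    [0, 0, 0],
    [0, 0, 0],
    [0, 0, 0]
  ],
  "gripper": [0.5, 0.5, 0.5, 0.5]
}}

```text
time: 21.55
tool_pos: [0.5181, 0.114, 0.1089]
tool_rot: [3.141, -0.0, -1.224]
contact_force: [-1.1, -0.4, -0.7]
opening: 0.0304
```

Emit:
{"api": "carry_out", "payload": {
  "translation": [
    [0, 0, 0],
    [0, 0, 0],
    [0, 0, 0],
    [0, 0, -0.02],
    [0, 0, -0.03],
    [0, 0, 0],
    [0, 0, 0],
    [0, 0, 0]
  ],
  "turn": [
    [0, 0, 0],
    [0, 0, 0],
    [0, 0, 0],
    [0, 0, 0],
    [0, 0, 0],
    [0, 0, 0],
    [0, 0, 0],
    [0, 0, 0]
  ],
  "gripper": [0.15, 0.1, 0.1, 0.1, -0.6, -0.6, -0.6, -0.6]
}}

```text
time: 22.35
tool_pos: [0.5174, 0.114, 0.1581]
tool_rot: [3.14, 0.0, -1.224]
contact_force: [-0.0, -0.2, 0.1]
opening: 0.0686
```

Run:
```python
from h import *
s=robot.observe();print(s["tool_pos"],s["opening"])
p=read_camera("scene");u,v=267,262
save("g5.png",cv2.resize(p["img"][v-35:v+35,u-40:u+40],None,fx=7,fy=7,interpolation=cv2.INTER_CUBIC))
```

```text
[0.5174291  0.11396452 0.15813336] 0.06858833931331534
```

View pics/g5.png

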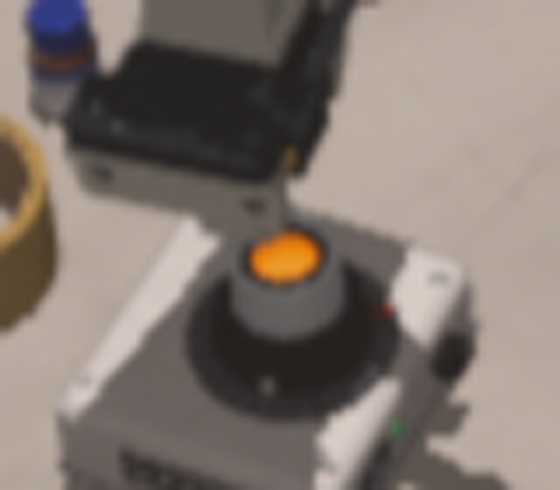

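The scene crop shows the amber filter lying flat in the barrel at (267.5,263.5), with the white line still at (265,281.6). Next I grip the iris sleeve and make a first turn of 100°, which is safe whatever the play.

Emit:
{"api": "carry_out", "payload": {
  "translation": [
    [0, 0, 0.03],
    [0, 0, 0.03],
    [0, 0, 0.02],
    [0, 0, 0.008],
    [0, 0, 0],
    [0, 0, 0],
    [0, 0, 0],
    [0, 0, 0],
    [0, 0, 0],
    [0, 0, 0]
  ],
  "turn": [
    [0, 0, 0],
    [0, 0, 0],
    [0, 0, 0],
    [0, 0, 0],
    [0, 0, 0],
    [0, 0, 0],
    [0, 0, 0],
    [0, 0, 0],
    [0, 0, 0],
    [0, 0, 0]
  ],
  "gripper": [-0.6, -0.6, -0.6, -0.6, -0.6, 0.1, 0.1, 0.1, 0.1, 0.1],
  "squeeze": 5
}}

```text
time: 23.4
tool_pos: [0.5188, 0.1139, 0.0719]
tool_rot: [-3.14, -0.001, -1.224]
contact_force: [0.5, -1.8, 6.8]
opening: 0.0558
```

Emit:
{"api": "carry_out", "payload": {
  "translation": [
    [0, 0, 0],
    [0, 0, 0],
    [0, 0, 0],
    [0, 0, 0],
    [0, 0, 0],
    [0, 0, 0],
    [0, 0, 0],
    [0, 0, 0]
  ],
  "turn": [
    [0, 0, 0],
    [0, 0, 0],
    [0, 0, -0.145],
    [0, 0, -0.145],
    [0, 0, -0.145],
    [0, 0, -0.145],
    [0, 0, -0.145],
    [0, 0, -0.145]
  ],
  "gripper": [0.1, 0.1, 0.1, 0.1, 0.1, 0.1, 0.1, 0.1],
  "squeeze": 20
}}

```text
time: 24.2
tool_pos: [0.519, 0.1138, 0.0719]
tool_rot: [-3.141, -0.002, -0.348]
contact_force: [1.0, -4.5, 5.0]
opening: 0.0555
```

```bash
cat >> h.py <<'E'
AX=np.array([.5185,.114])
def line(p,lo=90,hi=250):
    "white line angle by brightness on the index skirt circle"
    g=p["img"].astype(np.float32).min(2);a=np.arange(lo,hi,1.);o=[]
    for r in(.0285,.030,.0315):
        q=np.array([proj(p,[AX[0]+r*np.cos(np.radians(t)),AX[1]+r*np.sin(np.radians(t)),.0645]) for t in a],np.float32)
        o.append(cv2.remap(g,q[:,:1],q[:,1:],cv2.INTER_LINEAR).ravel())
    m=np.max(o,0);i=int(np.argmax(m));return a[i],m[i],np.median(m),a[m>.5*(m[i]+np.median(m))]
E
python3 - <<'E'
from h import *
s=robot.observe();print(s["tool_pos"],s["tool_rot"],s["opening"],s["contact_force"],s["torque"])
p=read_camera("scene");print(line(p))
for n in nets.tip_of(p,"iris_index")[:2]:
    X=at(p,n["pixel"],.0645)[:2]-AX;print(n["score"],n["pixel"],np.hypot(*X),np.degrees(np.arctan2(X[1],X[0]))%360)
E
```

```text
[0.51900075 0.11375952 0.07194945] [-3.14104241e+00 -2.39076079e-03 -3.48256970e-01] 0.05546294581743614 [ 0.9862944  -4.54030678  5.04210712] [-0.66240362 -0.15029366 -0.34188945]
(np.float64(194.0), np.float32(84.99414), np.float32(57.440918), array([144., 145., 146., 147., 148., 149., 150., 151., 152., 153., 154.,
       155., 156., 157., 158., 159., 160., 161., 162., 163., 164., 165.,
       166., 167., 168., 169., 170., 171., 172., 173., 174., 175., 176.,
       177., 178., 179., 180., 181., 182., 183., 184., 185., 186., 187.,
       188., 189., 190., 191., 192., 193., 194., 195., 196., 197., 198.,
       199., 200., 201., 202., 203., 204., 205., 206., 207., 208., 209.,
       210., 211.]))
0.43 [274.6, 283.5] 0.041083907863989945 152.50101218839782
```

Emit:
{"api": "carry_out", "payload": {
  "translation": [
    [0, 0, 0],
    [0, 0, 0],
    [0, 0, 0],
    [0, 0, 0],
    [0, 0, 0],
    [0, 0, 0],
    [0, 0, 0]
  ],
  "turn": [
    [0, 0, -0.145],
    [0, 0, -0.145],
    [0, 0, -0.145],
    [0, 0, -0.145],
    [0, 0, -0.145],
    [0, 0, -0.145],
    [0, 0, 0]
  ],
  "gripper": [0.1, 0.1, 0.1, 0.1, 0.1, 0.1, 0.1]
}}

```text
time: 25.0
tool_pos: [0.519, 0.1138, 0.0719]
tool_rot: [3.14, -0.002, 0.52]
contact_force: [1.0, -1.5, 5.0]
opening: 0.0551
```

Emit:
{"api": "carry_out", "payload": {
  "translation": [
    [0, 0, 0],
    [0, 0, 0],
    [0, 0, 0],
    [0, 0, -0.02],
    [0, 0, -0.04],
    [0, 0, -0.03],
    [0, 0, 0]
  ],
  "turn": [
    [0, 0, 0],
    [0, 0, 0],
    [0, 0, 0],
    [0, 0, 0],
    [0, 0, 0.145],
    [0, 0, 0.145],
    [0, 0, 0.145]
  ],
  "gripper": [-0.3, -0.6, -0.6, -0.6, -0.6, -0.6, -0.6]
}}

```text
time: 25.7
tool_pos: [0.5203, 0.1144, 0.1651]
tool_rot: [-3.142, -0.008, 0.075]
contact_force: [0.7, -1.0, -1.2]
opening: 0.0736
```

Run:
```python
from h import *
s=robot.observe();print(s["tool_pos"],s["tool_rot"],s["opening"],s["contact_force"],s["torque"])
p=read_camera("scene");print(line(p));u,v=267,270
save("i1.png",cv2.resize(p["img"][v-30:v+30,u-34:u+34],None,fx=8,fy=8,interpolation=cv2.INTER_CUBIC))
for n in nets.tip_of(p,"iris_index")[:2]:
    X=at(p,n["pixel"],.0645)[:2]-AX;print(n["score"],n["pixel"],np.hypot(*X),np.degrees(np.arctan2(X[1],X[0]))%360)
```

```text
[0.52030021 0.11441743 0.16511302] [-3.14151072 -0.00772784  0.0751661 ] 0.07362726938115023 [ 0.65412236 -1.01672618 -1.15428624] [ 0.0019114  -0.11901695 -0.01328873]
(np.float64(194.0), np.float32(59.779297), np.float32(33.6709), array([188., 189., 190., 191., 192., 193., 194., 195., 196., 197., 198.,
       199., 200., 201., 238., 239., 240., 241., 249.]))
0.45 [279.3, 273.8] 0.02981002180810127 208.51767960154922
```

View pics/i1.png

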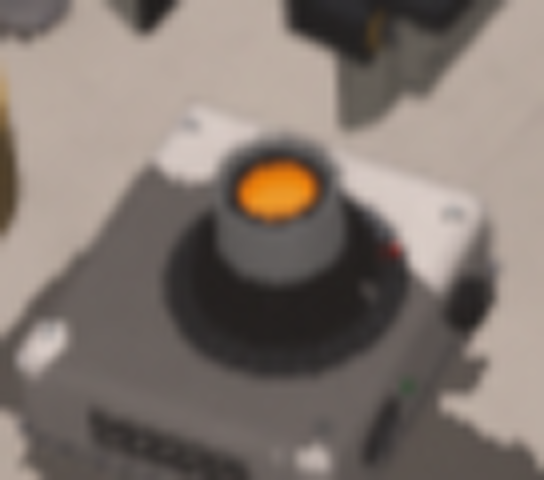

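The crop shows the white line at (278.6,275.8) and the red mark at (281.7,271).

```bash
cat >> h.py <<'E'
AXS=AX+[-.0012,.0015]
def lineblob(p,lo=150,hi=222):
    "weighted bright blob on the skirt sector, in world angle (scene camera)"
    g=p["img"].astype(np.float32).min(2);a=np.radians(np.arange(lo,hi,1.));rr=np.arange(.0275,.0325,.0005)
    q=np.array([[proj(p,[AXS[0]+r*np.cos(t),AXS[1]+r*np.sin(t),.0645]) for t in a] for r in rr],np.float32)
    s=cv2.remap(g,q[...,0],q[...,1],cv2.INTER_LINEAR);m=s.mean(0);w=np.clip(m-np.percentile(m,60),0,None)
    i=np.argmax(m);k=slice(max(0,i-8),i+9);return np.degrees((w[k]*a[k]).sum()/w[k].sum()),m.max(),np.median(m)
E
python3 - <<'E'
from h import *
p=read_camera("scene")
for px,z in(((278.6,275.8),.0645),((281.7,271.),.061),((265.,281.7),.0645)):
    X=at(p,px,z)[:2]-AXS;print(np.hypot(*X),np.degrees(np.arctan2(X[1],X[0]))%360)
print(lineblob(p))
E
```

```text
0.029208277411533756 198.39460976128686
0.036878355468897644 232.72213173577103
0.02941749797515549 111.65382504681085
(np.float64(197.36863793663537), np.float32(55.682438), np.float32(34.695976))
```

The line sits 34° short of the mark, so three clicks remain. I'll wind the tool back to yaw -105° for a clear view of the mark, then grip again.

Emit:
{"api": "carry_out", "payload": {
  "translation": [
    [0, 0, 0],
    [0, 0, 0],
    [0, 0, 0],
    [0, 0, 0],
    [0, 0, 0],
    [0, 0, 0],
    [0, 0, 0],
    [0, 0, 0],
    [0, 0, 0],
    [0, 0, 0]
  ],
  "turn": [
    [0, 0, 0.146],
    [0, 0, 0.146],
    [0, 0, 0.146],
    [0, 0, 0.146],
    [0, 0, 0.146],
    [0, 0, 0.146],
    [0, 0, 0.146],
    [0, 0, 0.146],
    [0, 0, 0.146],
    [0, 0, 0.146]
  ],
  "gripper": [-0.6, -0.6, -0.6, -0.6, -0.6, -0.6, -0.6, -0.6, -0.6, -0.6]
}}

```text
time: 26.85
tool_pos: [0.5173, 0.114, 0.1597]
tool_rot: [3.139, 0.0, -1.381]
contact_force: [0.2, -0.4, 0.2]
opening: 0.0737
```

Emit:
{"api": "carry_out", "payload": {
  "translation": [
    [0, 0, 0.02],
    [0, 0, 0.03],
    [0, 0, 0.02],
    [0, 0, 0],
    [0, 0, 0]
  ],
  "turn": [
    [0, 0, 0.146],
    [0, 0, 0.146],
    [0, 0, 0.146],
    [0, 0, 0],
    [0, 0, 0]
  ],
  "gripper": [-0.6, -0.6, -0.6, -0.6, -0.6]
}}

```text
time: 27.35
tool_pos: [0.5177, 0.114, 0.0906]
tool_rot: [3.14, -0.001, -1.811]
contact_force: [-0.1, -0.2, 0.2]
opening: 0.0733
```

Emit:
{"api": "carry_out", "payload": {
  "translation": [
    [0, 0, 0.015],
    [0, 0, 0.0055],
    [0, 0, 0],
    [0, 0, 0],
    [0, 0, 0],
    [0, 0, 0],
    [0, 0, 0],
    [0, 0, 0]
  ],
  "turn": [
    [0, 0, 0],
    [0, 0, 0],
    [0, 0, 0],
    [0, 0, 0],
    [0, 0, 0],
    [0, 0, 0],
    [0, 0, -0.06],
    [0, 0, -0.06]
  ],
  "gripper": [-0.6, -0.6, 0.1, 0.1, 0.1, 0.1, 0.1, 0.1]
}}

```text
time: 28.15
tool_pos: [0.5185, 0.1139, 0.0713]
tool_rot: [-3.14, 0.0, -1.694]
contact_force: [-1.1, -0.2, 3.6]
opening: 0.0555
```

```bash
cat > look.py <<'E'
from h import *
s=robot.observe();print(s["time"],np.round(s["tool_rot"],3),s["opening"],"F",np.round(s["contact_force"],1),"M",np.round(s["torque"],2))
p=read_camera("scene");print(lineblob(p,150,250))
for n in nets.tip_of(p,"iris_index")[:2]:
    X=at(p,n["pixel"],.0645)[:2]-AXS;print(n["score"],n["pixel"],np.hypot(*X),np.degrees(np.arctan2(X[1],X[0]))%360)
u,v=275,272
import sys
if len(sys.argv)>1: save(sys.argv[1],cv2.resize(p["img"][v-25:v+25,u-30:u+30],None,fx=9,fy=9,interpolation=cv2.INTER_CUBIC))
E
python3 look.py i2.png
```

```text
28.15 [-3.14   0.    -1.694] 0.05550940470274948 F [-1.1 -0.2  3.6] M [-0.08  0.1  -0.  ]
(np.float64(205.77978235426886), np.float32(53.70978), np.float32(32.023613))
0.67 [278.8, 273.6] 0.02813714562500238 213.4417020012459
```

View pics/i2.png

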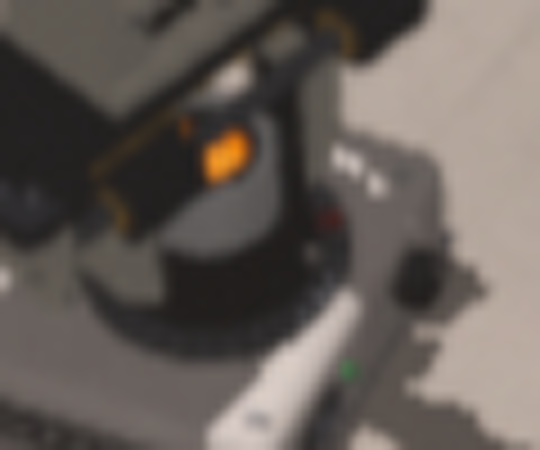

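The line moved to (279.1,274.6), about one click, and the red mark at (281,270.7) stays visible. From here I take small steps.

Emit:
{"api": "carry_out", "payload": {
  "translation": [
    [0, 0, 0],
    [0, 0, 0],
    [0, 0, 0]
  ],
  "turn": [
    [0, 0, -0.05],
    [0, 0, -0.05],
    [0, 0, 0]
  ],
  "gripper": [0.1, 0.1, 0.1]
}}

```text
time: 28.55
tool_pos: [0.5186, 0.1139, 0.0712]
tool_rot: [-3.14, -0.0, -1.597]
contact_force: [-0.8, -1.7, 5.0]
opening: 0.0555
```

```bash
python3 look.py
```

```text
28.55 [-3.14  -0.    -1.597] 0.05546293771361327 F [-0.8 -1.7  5. ] M [-0.22  0.13  0.01]
(np.float64(211.3985146544575), np.float32(52.793324), np.float32(31.912952))
0.66 [203.2, 329.5] 0.23237549760929718 85.48553193922827
0.52 [277.3, 272.6] 0.024085352977898933 221.37284378333555
```

Emit:
{"api": "carry_out", "payload": {
  "translation": [
    [0, 0, 0],
    [0, 0, 0]
  ],
  "turn": [
    [0, 0, -0.05],
    [0, 0, 0]
  ],
  "gripper": [0.1, 0.1]
}}

```text
time: 28.85
tool_pos: [0.5186, 0.1138, 0.0712]
tool_rot: [-3.14, -0.0, -1.548]
contact_force: [-1.0, -1.4, 5.7]
opening: 0.0553
```

```bash
python3 look.py
```

```text
28.85 [-3.14  -0.    -1.548] 0.055341353480546696 F [-1.  -1.4  5.7] M [-0.2  0.1 -0.2]
(np.float64(214.51950354582863), np.float32(54.91193), np.float32(32.143642))
0.57 [282.4, 274.6] 0.038127569073051024 208.7362279345223
```

Emit:
{"api": "carry_out", "payload": {
  "translation": [
    [0, 0, 0],
    [0, 0, 0]
  ],
  "turn": [
    [0, 0, -0.05],
    [0, 0, 0]
  ],
  "gripper": [0.1, 0.1]
}}

```text
time: 29.15
tool_pos: [0.5185, 0.1139, 0.0712]
tool_rot: [-3.14, -0.0, -1.498]
contact_force: [-1.4, -2.9, 6.2]
opening: 0.0554
```

```bash
python3 look.py
```

```text
29.15 [-3.14  -0.    -1.498] 0.055396350274354814 F [-1.4 -2.9  6.2] M [-0.22  0.11 -0.02]
(np.float64(219.10092638193657), np.float32(54.61115), np.float32(32.848854))
```

Emit:
{"api": "carry_out", "payload": {
  "translation": [
    [0, 0, 0],
    [0, 0, 0]
  ],
  "turn": [
    [0, 0, -0.05],
    [0, 0, 0]
  ],
  "gripper": [0.1, 0.1]
}}

```text
time: 29.45
tool_pos: [0.5185, 0.1139, 0.0712]
tool_rot: [-3.14, -0.001, -1.447]
contact_force: [-0.6, -2.4, 6.1]
opening: 0.0553
```

```bash
python3 look.py
```

```text
29.45 [-3.140e+00 -1.000e-03 -1.447e+00] 0.055259498691471495 F [-0.6 -2.4  6.1] M [-0.28  0.12 -0.05]
(np.float64(223.13845535737687), np.float32(51.859463), np.float32(33.196068))
0.5 [278.2, 274.2] 0.026786737357096142 208.89929388898764
```

Emit:
{"api": "carry_out", "payload": {
  "translation": [
    [0, 0, 0],
    [0, 0, 0]
  ],
  "turn": [
    [0, 0, -0.1],
    [0, 0, 0]
  ],
  "gripper": [0.1, 0.1]
}}

```text
time: 29.75
tool_pos: [0.5186, 0.1138, 0.0712]
tool_rot: [-3.14, -0.001, -1.347]
contact_force: [-0.1, -1.1, 5.6]
opening: 0.0554
```

```bash
python3 look.py
```

```text
29.75 [-3.140e+00 -1.000e-03 -1.347e+00] 0.055394852311091064 F [-0.1 -1.1  5.6] M [-0.25  0.05 -0.19]
(np.float64(225.67039115587946), np.float32(55.153854), np.float32(33.789597))
0.66 [267.8, 271.4] 0.006910872331186419 319.4814078281707
0.45 [276.6, 271.6] 0.02271907010689726 230.66795622854002
```

Emit:
{"api": "carry_out", "payload": {
  "translation": [
    [0, 0, 0],
    [0, 0, 0]
  ],
  "turn": [
    [0, 0, -0.05],
    [0, 0, 0]
  ],
  "gripper": [0.1, 0.1]
}}

```text
time: 30.05
tool_pos: [0.5185, 0.1138, 0.0712]
tool_rot: [-3.14, -0.001, -1.298]
contact_force: [-0.8, -2.3, 7.0]
opening: 0.0552
```

```bash
python3 look.py i3.png
```

```text
30.05 [-3.140e+00 -1.000e-03 -1.298e+00] 0.0551803416764295 F [-0.8 -2.3  7. ] M [-0.27  0.15  0.03]
(np.float64(232.60449655408158), np.float32(52.411842), np.float32(33.389824))
0.56 [278.1, 271.5] 0.026678168490876182 229.11811500031337
```

View pics/i3.png

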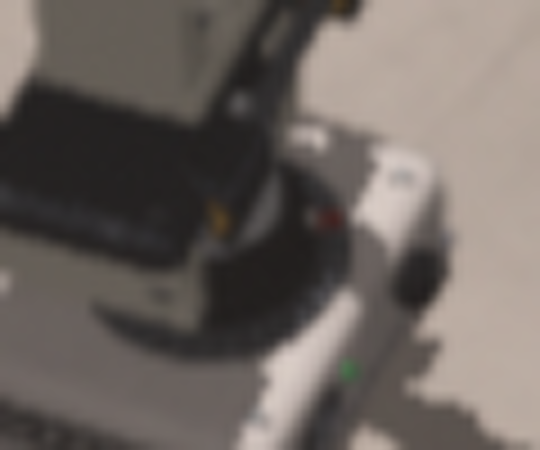

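The torque dropped from -0.19 to about 0, and the white line now sits against the red mark at (281,270.7). I'll release, clear the arm and check with both cameras.

Emit:
{"api": "carry_out", "payload": {
  "translation": [
    [0, 0, 0],
    [0, 0, 0],
    [0, 0, 0],
    [0, 0, -0.03],
    [0, 0, -0.04],
    [0, 0, -0.04]
  ],
  "turn": [
    [0, 0, 0],
    [0, 0, 0],
    [0, 0, 0],
    [0, 0, 0],
    [0, 0, 0],
    [0, 0, 0]
  ],
  "gripper": [-0.3, -0.6, -0.6, -0.6, -0.6, -0.6]
}}

```text
time: 30.75
tool_pos: [0.5175, 0.1141, 0.1812]
tool_rot: [3.14, 0.0, -1.297]
contact_force: [-0.2, -0.1, -0.3]
opening: 0.0732
```

Emit:
{"api": "carry_out", "payload": {
  "translation": [
    [0.0385, 0.0108, 0],
    [0.0385, 0.0108, 0],
    [0.0385, 0.0108, 0],
    [0.0385, 0.0108, 0],
    [0.0385, 0.0108, 0],
    [0.0385, 0.0108, 0],
    [0, 0, 0],
    [0, 0, 0],
    [0, 0, 0]
  ],
  "turn": [
    [0, 0, 0],
    [0, 0, 0],
    [0, 0, 0],
    [0, 0, 0],
    [0, 0, 0],
    [0, 0, 0],
    [0, 0, 0],
    [0, 0, 0],
    [0, 0, 0]
  ],
  "gripper": [-0.6, -0.6, -0.6, -0.6, -0.6, -0.6, -0.6, -0.6, -0.6]
}}

```text
time: 31.65
tool_pos: [0.518, -0.125, 0.1803]
tool_rot: [3.141, 0.001, -1.297]
contact_force: [-0.2, 0.1, 1.0]
opening: 0.0734
```

Run:
```python
from h import *
print(robot.observe()["time"],robot.observe()["tool_pos"]);o=[]
for c,(u,v) in(("top",(256,230)),("scene",(270,270))):
    p=read_camera(c);o.append(cv2.resize(p["img"][v-27:v+27,u-24:u+24],None,fx=8,fy=8,interpolation=cv2.INTER_CUBIC))
print(lineblob(p,150,250));save("end.png",np.hstack(o))
```

```text
31.65 [ 0.51797077 -0.12498317  0.18030008]
(np.float64(235.69377118851546), np.float32(90.53977), np.float32(46.909355))
```

View pics/end.png

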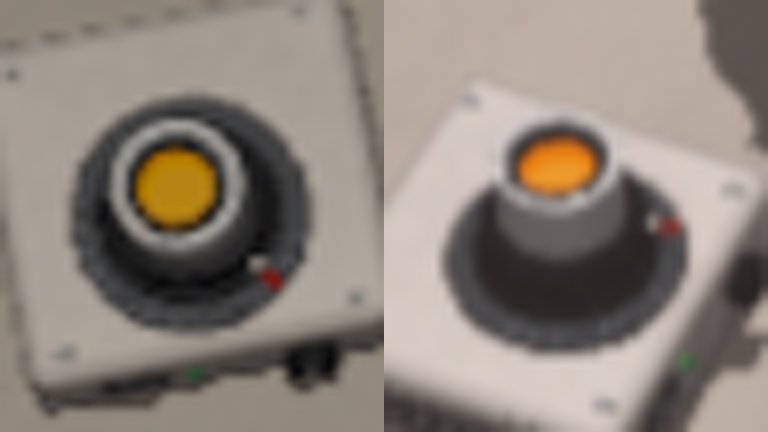

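Both views show the white line pointing straight at the red mark: in the top view, from the flange centre, the line is at 38° and the mark at 39°. The amber filter lies flat in the barrel.

```bash
python3 -c "
from cell import robot
print(robot.hand_in())"
```

```text
the job is handed in; nothing more can be done
None
```

The lamp is set up and the job is handed in, at about 32 s on the robot's clock (limit 67 s).

- **Filters:** The diffuser went into the barrel first. A scene picture showed it flat on the floor, and the amber filter then went on top of it. The last top and scene pictures show the amber lying flat. I never touched the blue filter.
- **Iris:** I turned the sleeve anticlockwise, first about 100° (7 clicks), then in small steps for the last 3. The torque dropped off at the last click, and I let go there without running past the mark. In the last top view the line and the red mark agree to about 1°, roughly 38° against 39° as seen in the picture. The scene camera alone gave about 236° for the line and 233° for the mark, within its error and well under a 12° click.
- **Checks that disagreed:**
  - The gripper read about 30.4 mm on the 32 mm rings, though both held firmly.
  - The network's readings for the white line were unreliable during turning, so I went by the line's brightness in the picture and the torque.
- **Not checked:** I didn't look at the other bench items again at the end. The arm passed well above them.

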